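# Release the shelf stop and push its jaw back to make room beside the trays

### The arm

A 6-joint arm with a two-finger parallel gripper is mounted at the origin on the work surface. World frame = base frame: x ahead of the robot, y to its left, z up, the work surface at z = 0. Lengths are in m, angles in rad, forces in N, time in s.
With the tool pointing down it reaches from about 0.375 to 0.9 m from the base axis. Payload 3.1 kg.
Tool frame: the origin (TCP) lies on the centre line of the jaws, within the pads' length; the fingertips stand 11 mm ahead of it and the grasp point (between the pads) lies 8 mm behind it; z points along the fingers, x is the direction in which the jaws open and shut, and the axes are right-handed (so a half turn about z gives the same grasp; the last joint's range is limited). The gripper opens to 85 mm and grips with 20 to 120 N. Pads are 22 mm wide; open, the fingers measure 114 mm over their backs; the gripper's body (76 mm by 85 mm) begins 54 mm behind the grasp point. The pads swing forward as they close: fully open they stand 13 mm farther back than shut.
Start: joints at [0.926, 0.527, 1.433, -0, 1.181, -0.178], TCP at [0.281, 0.558, 0.242] pointing down, gripper open.
Joint ranges: [-3.08, 3.08], [-0.75, 2.2], [0.22, 2.44], [-1.43, 4.57], [0, 2.65], [-2.85, 2.85]. Speed limits (rad/s): [2.79, 2.79, 3.14, 3.14, 3.14, 3.14].

### API

Orientations are given as a unit quaternion [x, y, z, w].
In Python, from plant import bot, eyes gives the robot as it stands.
- The arm moves only by the shell command python3 -m pendant 'ROWS' [FORCE]. ROWS is JSON, a list of rows, each a list of 5 numbers: the shift along the tool's x, y, z in cm, then the turn about the tool's z in degrees, then the finger opening in cm, from 0 to 8.54. In form: [[x, y, z, turn, claw], ...]. A call has 1 to 10 rows; each row is the pose to reach, as a shift and turn from the pose measured when the call began, along the tool's axes at that moment; what a row does not reach only later rows make up. A row lasts 1/10 s, in which the tool goes at most 50 mm and 8.59 degrees, less where a joint would pass 70% of its speed; a pose out of reach is approached as far as the arm can. A call with a gripper value outside its range is refused whole. The fingers move at their own pace and stop on an object; FORCE is the grip in N (left out, the last holds). Time passes only in rows, so rows that repeat a pose let the fingers close. It gives the time, the measured TCP pose, the force and the opening at its end, in the units of the state.
- bot.sense(): the state, without advancing time (a new reading comes with each control period).
- eyes.snapshot(name): name is "scene" or "side" or "wrist"; returns (picture, depth): 420x560x3 uint8, red, green, blue; 420x560 float32, m along the optical axis (not along the pixel's ray), 0 where there is no reading.
- eyes.calibration(name): a dict with "camera_matrix" (3x3 intrinsics, pixels), "k1" (the pictures are not rectified: a ray, as slopes to the right and down, at radius r is drawn at 1 + k1 r^2 times it, then the intrinsics apply), "rvec" (rotation vector, rad) and "tvec" (3), from world to camera coordinates, as OpenCV has them; the wrist camera has in their place "tool_from_camera" (4x4, takes a point from camera to tool coordinates, whose origin is the TCP and whose axes are the tool frame's). Camera axes: x right, y down, z forward; pixel columns grow to the right and rows downward; lengths in m; the calibration is good to about 2 mm. A picture is of the moment at which its call begins: read the wrist's pose just before it. calibration takes no time and is no camera call.
- bot.finish_job(): hands the job in, once; it reports no verdict.
The state is a dict: "time": time; "joint_positions": joint angles; "dq": joint speeds; "tau": joint torques, N m; "tool_pos": TCP position; "tcp_rot": TCP orientation; "force": force on the tool from outside, world axes, zero at the start; "ft_torque": the same for the moment, N m; "gripper_width": finger opening in m.
Only numpy, scipy, OpenCV 4.12 (cv2) and the standard library are available. Lean on these libraries where they do the work, as an engineer would, in place of code of your own. Each camera call takes 0.05 s, during which the arm holds its last target. There are 200 camera calls.

### The job

Make room beside the stack of clear trays: press the spring-loaded release pad on the sliding jaw of the shelf stop and, keeping it pressed, push the jaw along its toothed bar, away from the trays, until it is fully back against the end block. Then take the hand off so that the release springs up, and leave it clear. Only press and push: pick nothing up, and leave the trays and the other goods where they stand.

Things in the scene. Friction and masses are not known exactly. Their poses are not given: they have to be found in the camera images.
- stop_rail: Fixed part of the shelf stop: level toothed steel bar 16 wide, top at 32 mm, along its own y between grey end blocks (50 x 30 x 50 high, centres at own y -225 and +257 mm). The +y block carries an upright aluminium fence, 100 high, behind the trays. Origin: on the shelf under the bar. Own y points along the bar to the trays, x away from the robot, z up. Position and yaw (within 0.25 rad) vary.
- end_block (a point): Point on the inner face of the free end block (own y -210 mm of the rail, 45 mm above the shelf), which the jaw's carriage meets when fully back. Axes as the rail's.
- jaw (a joint): Travel of the sliding jaw in m, away from the trays (along the rail's own -y): 0 = up against the trays, 0.235 = fully back on the end block, a hard stop. Starts between 0 and 0.10. With the release up a pawl locks the jaw to the bar both ways (holds over 40 N); with it down the jaw slides with about 2 N of friction.
- release (a joint): Depression of the release pad in m: 0 = up (locked), 0.010 = bottomed. The pawl stands 4 mm deep between the teeth (8 mm pitch, 2 mm of play): it is free once the pad is 0.0045 down; keep it 0.006 or more down while pushing. It starts to move at about 7 N and needs about 9.5 N at the bottom. Let go, it springs up into the next gap; the last gap takes it anywhere from jaw 0.229 to 0.235.
- release_top (a point): Centre of the top face of the release pad on the jaw: a black ribbed block 34 across the bar x 40 along it, 14 mm proud of the jaw's deck, its top 60 mm above the shelf when up. Moves with the jaw and sinks when pressed. Axes as the rail's (y along the bar to the trays, z up). Open from above and from the tray side.
- jaw_wall (a point): Point, 90 mm above the shelf, on the tray-side face of the jaw's upright push wall (grey, 56 wide across the bar, 10 thick, top at 109 mm). The face is 23 mm from the pad's centre, on the side away from the trays, 3 mm past the pad's edge: a fingertip standing on the pad pushes the jaw by this wall. Axes as the rail's.
- jaw_plate (a point): Middle of the top edge of the jaw's aluminium plate, 180 long across the bar (own x 26 to 206 mm), 6 thick, top 100 mm above the shelf, standing beside the trays. The jaw's grey carriage (56 across the bar x 70 along it, deck 46 mm high) carries it. Axes as the rail's.
- tray_low: Bottom one of three stacked clear plastic trays (180 x 135 x 42 mm each), loose, on the shelf between the jaw plate and the fence, the near side 75 mm from the bar's centreline. Origin: centre of its underside. Leave alone.
- tray_mid: Middle tray. Origin: centre of its underside. Leave alone.
- tray_top: Top tray, its rim 126 mm above the shelf. Origin: centre of its underside. Leave alone.
- giraffe: Flat teal silicone giraffe teether, about 90 x 80 x 12 mm, lying in the top tray. Origin under its body. Leave alone.
- bead_ring: Ring of twelve maple beads, 68 mm across, 16 high, lying in the top tray. Origin: centre, underside. Leave alone.
- pacifier_case: White plastic pacifier case, 60 x 70 x 34 mm, on the shelf on the robot's side of the bar. Origin: centre of its underside. Leave alone.
- egg_cup: White ceramic egg cup, 50 across, 62 high, on the shelf on the robot's side of the bar. Origin: centre of its underside. Leave alone.
- baby_bottle: Clear baby bottle, 56 across, 140 high, standing beyond the free end block. Origin: centre of its underside. Leave alone.
- nest_cup: White plastic nesting cup, 64 across, 55 high, standing beyond the bar. Origin: centre of its underside. Leave alone.

How it is judged:
On the way, in this order (a step that is already met when the one before it is completed fails the run):
1. the release is pressed down, with the jaw still within 25 mm of where it began (value of joint release above 0.005 m and distance of jaw_wall from where it was at the start of the episode below 0.025 m), for 0.1 s.
2. the jaw is fully back against the end block (value of joint jaw above 0.229 m), for 0.1 s.
At the end, for the whole second after the job is handed in: The jaw is within 6 mm of its full travel (0.235 m) and at rest, the release has sprung up (less than 2 mm down), and no tray, case, cup or bottle has moved more than 15 mm (giraffe and bead ring: 20 mm) from where it began (value of joint jaw above 0.229 m and value of joint release below 0.002 m and velocity of joint jaw below 0.01 m/s and distance of each of tray_low, tray_mid, tray_top, pacifier_case, egg_cup, baby_bottle, nest_cup from where it was at the start of the episode below 0.015 m and distance of each of giraffe, bead_ring from where it was at the start of the episode below 0.02 m); the robot touches nothing.
It fails at once if a tray is lifted or shoved more than 15 mm (distance of any of tray_low, tray_mid, tray_top from where it was at the start of the episode above 0.015 m).
It fails at once if the giraffe teether or the bead ring is lifted, carried or shoved more than 20 mm (distance of any of giraffe, bead_ring from where it was at the start of the episode above 0.02 m).
It fails at once if the pacifier case or the egg cup is lifted, carried or shoved more than 15 mm (distance of any of pacifier_case, egg_cup from where it was at the start of the episode above 0.015 m).
It fails at once if the baby bottle or the nesting cup is lifted, carried or shoved more than 15 mm (distance of any of baby_bottle, nest_cup from where it was at the start of the episode above 0.015 m).
It also fails if it takes over 35 s, if anything falls off the work surface, if the arm or the gripper's body presses on something with over 40 N, if the wrist force passes 120 N, or if a joint passes its speed limit or range.

## Working session

There is one attempt and no reset: what is moved stays moved. The work goes in short steps, Python scripts to look and compute and a shell command to move; the robot and the scene stay as the last step left them, time stands still between calls to the robot, and variables do not carry over. Pictures are saved under pics/ and viewed, about 8 in all and at most 12, crops included, and the job is handed in when it is done.

```bash
mkdir -p pics; cat > h.py <<'E'
import numpy as np, cv2
from plant import bot, eyes
from scipy.spatial.transform import Rotation as R
def snap(n,tag):
    s=bot.sense(); p,d=eyes.snapshot(n); cv2.imwrite(f'pics/{tag}.png',p[:,:,::-1]); np.savez(f'pics/{tag}.npz',d=d,p=s['tool_pos'],q=s['tcp_rot'],n=n); return p,d
def world(tag,u,v,z=None):
    f=np.load(f'pics/{tag}.npz'); n=str(f['n']); c=eyes.calibration(n); K=np.array(c['camera_matrix'],float)
    x=(u-K[0,2])/K[0,0]; y=(v-K[1,2])/K[1,1]; a,b=x,y
    for _ in range(20):
        k=1+c['k1']*(a*a+b*b); a,b=x/k,y/k
    if n=='wrist':
        T=np.array(c['tool_from_camera']); Rt=R.from_quat(f['q']).as_matrix(); Rw=Rt@T[:3,:3]; o=Rt@T[:3,3]+f['p']
    else:
        Rw=cv2.Rodrigues(np.array(c['rvec'],float))[0].T; o=-Rw@np.array(c['tvec'],float).ravel()
    r=Rw@np.array([a,b,1]); D=f['d'][int(round(v)),int(round(u))]
    out=[np.round(o+r*D,4)]
    if z is not None: out.append(np.round(o+r*(z-o[2])/r[2],4))
    return out
E
python3 - <<'E'
from h import *
for n in('scene','side'): snap(n,n+'0')
s=bot.sense(); print(s)
print(R.from_quat(s['tcp_rot']).as_matrix().round(3))
E
```

```text
{'time': 0.1, 'joint_positions': array([ 9.26486782e-01,  5.28376733e-01,  1.43376850e+00,  3.57377654e-05,
        1.18140299e+00, -1.78527748e-01]), 'dq': array([-0.00025378, -0.00253368, -0.006168  ,  0.00039367,  0.00044333,
       -0.00032061]), 'tau': array([ 6.58480008e-05, -4.43303239e+01, -1.78587306e+01, -2.30951582e-04,
        3.78781042e-03, -1.67813539e-05]), 'tool_pos': array([0.28030448, 0.55792711, 0.24143109]), 'tcp_rot': array([ 8.51214490e-01,  5.24817050e-01, -9.16237113e-04,  3.41824296e-04]), 'force': array([ 0.00082995, -0.64301044,  0.10920558]), 'ft_torque': array([-0.02072182,  0.01016634,  0.00178875]), 'gripper_width': 0.08571361902296332}
[[ 0.449  0.893 -0.001]
 [ 0.893 -0.449 -0.002]
 [-0.002 -0.    -1.   ]]
```

View pics/scene0.png

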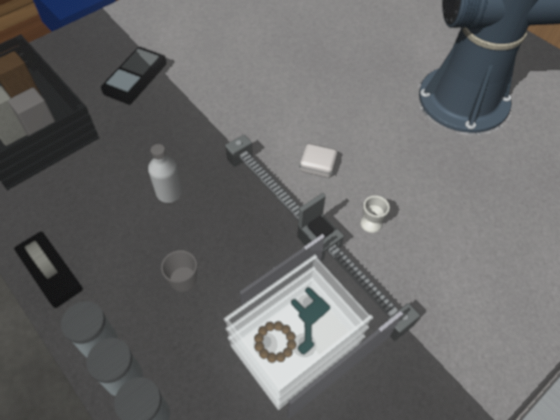

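View pics/side0.png

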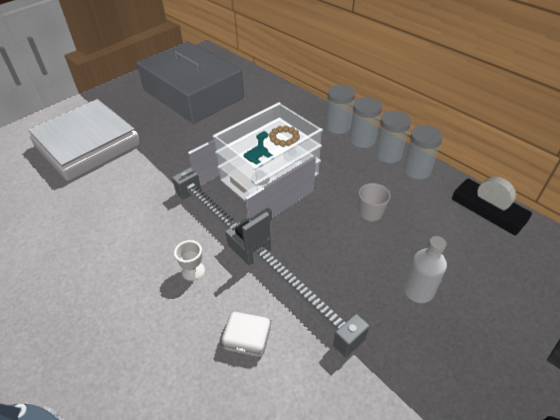

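The scene picture shows the end blocks near (239,147) and (408,317) and the jaw wall at (312,210), with the dark pad just below it at about (320,230). In the side picture the blocks are at (351,334) and (185,182), with the jaw at about (248,235). I'll enlarge the jaw next.

```bash
python3 - <<'E'
from h import *
a=cv2.imread('pics/scene0.png')[180:260,270:370]; b=cv2.imread('pics/side0.png')[195:275,205:305]
cv2.imwrite('pics/crop0.png',np.hstack([cv2.resize(x,(400,320),interpolation=cv2.INTER_CUBIC) for x in(a,b)]))
for t,pts in(('scene0',[(239,143),(410,313),(318,230),(322,235),(376,202)]),('side0',[(352,328),(184,176),(240,235)])):
    for p in pts: print(t,p,world(t,*p,z=.05))
E
```

```text
scene0 (239, 143) [array([ 0.5075, -0.2021,  0.0517]), array([ 0.5066, -0.2033,  0.05  ])]
scene0 (410, 313) [array([0.5188, 0.2792, 0.0491]), array([0.5192, 0.2793, 0.05  ])]
scene0 (318, 230) [array([0.5299, 0.0615, 0.0587]), array([0.5258, 0.0581, 0.05  ])]
scene0 (322, 235) [array([0.5514, 0.0901, 0.1014]), array([0.5275, 0.0708, 0.05  ])]
scene0 (376, 202) [array([0.3973, 0.0845, 0.05  ]), array([0.3974, 0.0845, 0.05  ])]
side0 (352, 328) [array([ 0.5054, -0.2031,  0.0501]), array([ 0.5054, -0.2031,  0.05  ])]
side0 (184, 176) [array([0.5274, 0.2735, 0.0509]), array([0.5278, 0.2744, 0.05  ])]
side0 (240, 235) [array([0.5034, 0.0622, 0.0543]), array([0.5055, 0.0652, 0.05  ])]
```

View pics/crop0.png

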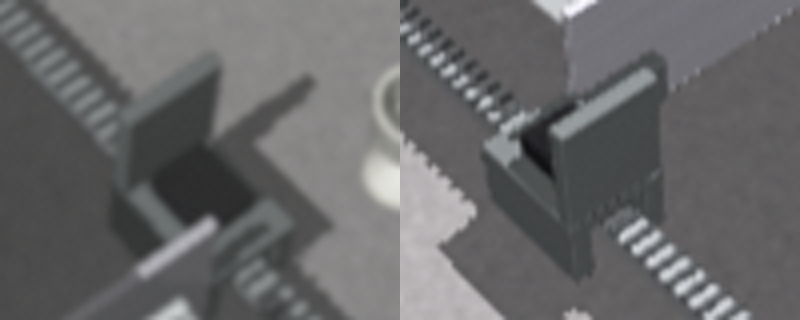

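The crop shows the pad at scene pixel about (321,226), open from above, with the wall on its free-end side. The block centres are 0.480 m apart against the expected 0.482. Next I'll fit the jaw with the depth cloud in the rail frame.

```bash
python3 - <<'E'
from h import *
A=np.array([.506,-.203]);B=np.array([.5225,.277]); d=(B-A)/np.linalg.norm(B-A); e=np.array([d[1],-d[0]]); O=A+.225*d
print('O',O,'yaw',np.arctan2(-d[0],d[1]))
for t,(u0,u1,v0,v1) in(('scene0',(280,350,185,260)),('side0',(220,280,200,265))):
    P=np.array([world(t,u,v)[0] for u in range(u0,u1) for v in range(v0,v1)])
    q=P[:,:2]-O; L=np.c_[q@e,q@d,P[:,2]]
    for nm,lo,hi in(('walltop',.105,.113),('pad',.056,.064),('wallmid',.075,.1)):
        m=L[(L[:,2]>lo)&(L[:,2]<hi)&(abs(L[:,0])<.04)]
        if len(m): print(t,nm,len(m),np.percentile(m,[5,25,50,75,95],axis=0).round(3).tolist())
E
```

```text
O [0.51372981 0.02186718] yaw -0.03436146995913138Traceback (most recent call last):
  File "<stdin>", line 5, in <module>
  File "h.py", line 7, in world
    f=np.load(f'pics/{tag}.npz'); n=str(f['n']); c=eyes.calibration(n); K=np.array(c['camera_matrix'],float)
                                                   ~~~~~~~~~~~~~~~~^^^
ValueError: time passes only in moves, steps and waits
```

```bash
python3 - <<'E'
s=open('h.py').read()
s=s.replace("def snap","import functools\ncal=functools.cache(eyes.calibration)\nld=functools.cache(lambda t:dict(np.load(f'pics/{t}.npz')))\ndef snap",1).replace("f=np.load(f'pics/{tag}.npz')","f=ld(tag)").replace("c=eyes.calibration(n)","c=cal(n)")
open('h.py','w').write(s)
E
python3 - <<'E'
from h import *
A=np.array([.506,-.203]);B=np.array([.5225,.277]); d=(B-A)/np.linalg.norm(B-A); e=np.array([d[1],-d[0]]); O=A+.225*d
for t,(u0,u1,v0,v1) in(('scene0',(280,350,185,260)),('side0',(220,280,200,265))):
    P=np.array([world(t,u,v)[0] for u in range(u0,u1) for v in range(v0,v1)])
    q=P[:,:2]-O; L=np.c_[q@e,q@d,P[:,2]]
    for nm,lo,hi in(('walltop',.105,.113),('pad',.056,.064),('wallmid',.075,.1)):
        m=L[(L[:,2]>lo)&(L[:,2]<hi)&(abs(L[:,0])<.04)]
        if len(m): print(t,nm,len(m),np.percentile(m,[5,25,50,75,95],axis=0).round(3).tolist())
print(bot.sense()['time'])
E
```

```text
scene0 walltop 159 [[-0.019, 0.005, 0.106], [-0.008, 0.007, 0.108], [0.006, 0.01, 0.109], [0.02, 0.012, 0.11], [0.03, 0.013, 0.111]]
scene0 pad 380 [[-0.011, 0.013, 0.057], [-0.003, 0.023, 0.059], [0.006, 0.035, 0.06], [0.015, 0.045, 0.062], [0.023, 0.055, 0.063]]
scene0 wallmid 214 [[-0.019, 0.007, 0.076], [-0.003, 0.012, 0.081], [0.015, 0.013, 0.088], [0.032, 0.014, 0.095], [0.036, 0.073, 0.099]]
side0 walltop 157 [[-0.021, 0.005, 0.106], [-0.01, 0.007, 0.107], [0.003, 0.009, 0.108], [0.018, 0.012, 0.109], [0.029, 0.014, 0.11]]
side0 pad 164 [[-0.022, 0.005, 0.057], [-0.01, 0.006, 0.058], [-0.001, 0.04, 0.059], [0.014, 0.053, 0.061], [0.032, 0.069, 0.063]]
side0 wallmid 285 [[-0.023, 0.005, 0.077], [-0.013, 0.005, 0.082], [0.004, 0.006, 0.087], [0.022, 0.007, 0.093], [0.035, 0.07, 0.098]]
0.1
```

The jaw wall face is at own y of about +13.5 mm, the pad centre is at (5, 36) mm, and the heights agree with the spec (0.109 and 0.060). I'll move above the pad with the fingers closed, aiming for a 22 mm width along the bar.

```bash
python3 -m pendant '[[-3.5,4.4,0.5,7,0],[-7,9,1,14,0],[-10.5,13.4,1.5,21,0],[-14,18,2,28,0],[-17.5,22.4,2.5,35,0],[-21,27,3,42,0],[-24.5,31.4,3.5,49,0],[-28,36,4,56,0],[-31.3,40,4,62,0],[-34.5,44.2,4,65.3,0]]' 40
python3 -m pendant '[[0,0,0,0,0],[0,0,0,0,0]]'
python3 - <<'E'
from h import *
s=bot.sense();print(s['tool_pos'],R.from_quat(s['tcp_rot']).as_matrix().round(3),s['gripper_width'],s['force'])
snap('wrist','w1'); print(cal('wrist')['tool_from_camera'])
for u,v in((163,185),): print(world('scene0',u,v))
E
```

```text
time: 1.1
tool_pos: [0.4935, 0.1058, 0.203]
tcp_rot: [1.0, -0.019, -0.001, 0.001]
force: [1.5, 0.3, 0.5]
gripper_width: -0.0001
time: 1.3
tool_pos: [0.4935, 0.1046, 0.2025]
tcp_rot: [1.0, -0.021, -0.002, 0.001]
force: [-0.3, 0.4, -0.1]
gripper_width: -0.0002
[0.49351004 0.10456286 0.20249472] [[ 0.999 -0.041 -0.004]
 [-0.041 -0.999 -0.001]
 [-0.004  0.001 -1.   ]] -0.0002030869779983247 [-0.29828212  0.44395785 -0.14208044]
[[ 9.99999747e-01  2.92968357e-04 -6.48220467e-04 -3.72757660e-04]
 [-8.74595091e-05  9.54975060e-01  2.96686076e-01 -7.68237842e-02]
 [ 7.05954011e-04 -2.96685944e-01  9.54974844e-01 -1.32451273e-01]
 [ 0.00000000e+00  0.00000000e+00  0.00000000e+00  1.00000000e+00]]
[array([ 0.6916, -0.2075,  0.0622])]
```

View pics/w1.png

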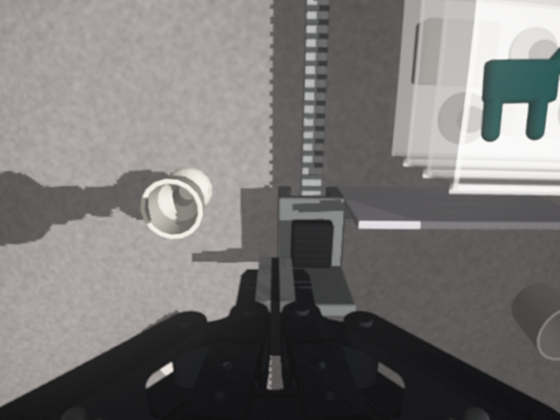

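The wrist view shows the pad at (291–333, 220–265) with the wall at its lower edge, and the egg cup is well clear at the left. I'll refine the pad position.

```bash
python3 - <<'E'
from h import *
for u,v in((291,240),(333,240),(312,240),(312,221)): print(world('w1',u,v,z=.06))
print(world('w1',308,195,z=.032),world('w1',316,20,z=.032), world('w1',325,20,z=.032),world('w1',303,20,z=.032),world('w1',303,180,z=.032),world('w1',322,180,z=.032))
E
```

```text
[array([0.504 , 0.0664, 0.0581]), array([0.5039, 0.0672, 0.06  ])]
[array([0.5398, 0.0601, 0.0463]), array([0.5378, 0.0658, 0.06  ])]
[array([0.5207, 0.0671, 0.0613]), array([0.5208, 0.0665, 0.06  ])]
[array([0.5214, 0.0813, 0.0559]), array([0.521 , 0.0828, 0.06  ])]
[array([0.5202, 0.0968, 0.0335]), array([0.5203, 0.0964, 0.032 ])] [array([0.5286, 0.2336, 0.0348]), array([0.5289, 0.2341, 0.032 ])] [array([0.5355, 0.2335, 0.0341]), array([0.5357, 0.2339, 0.032 ])] [array([0.5213, 0.2399, 0.0007]), array([0.519 , 0.2344, 0.032 ])] [array([0.5163, 0.1098, 0.0326]), array([0.5163, 0.1097, 0.032 ])] [array([ 0.5362,  0.1012, -0.0008]), array([0.5323, 0.1091, 0.032 ])]
```

```bash
python3 -m pendant '[[1.5,2.6,0.5,0,0],[2.9,5.1,1.5,0,0],[2.9,5.1,4.5,0,0],[2.9,5.1,7.5,0,0],[2.9,5.1,10,0,0],[2.9,5.1,12,0,0],[2.9,5.1,12.2,0,0],[2.9,5.1,12.2,0,0]]'
python3 - <<'E'
from h import *
s=bot.sense();print(s['tool_pos'],s['force'],R.from_quat(s['tcp_rot']).as_matrix().round(3).tolist());snap('scene','s2');snap('side','d2')
a=cv2.imread('pics/scene0.png')
a=cv2.imread('pics/scene0.png'); a=cv2.imread('pics/s2.png')[160:270,260:390]; b=cv2.imread('pics/d2.png')[165:275,185:315]
cv2.imwrite('pics/crop2.png',np.hstack([cv2.resize(x,(400,338),interpolation=cv2.INTER_CUBIC) for x in(a,b)]))
E
```

```text
time: 2.15
tool_pos: [0.5185, 0.0552, 0.0803]
tcp_rot: [1.0, -0.018, -0.003, 0.0]
force: [-0.3, -0.2, 0.1]
gripper_width: -0.0001
[0.51846257 0.05515598 0.08032632] [-0.26081242 -0.2154441   0.07130138] [[0.999, -0.036, -0.006], [-0.036, -0.999, -0.001], [-0.006, 0.001, -1.0]]
```

View pics/crop2.png

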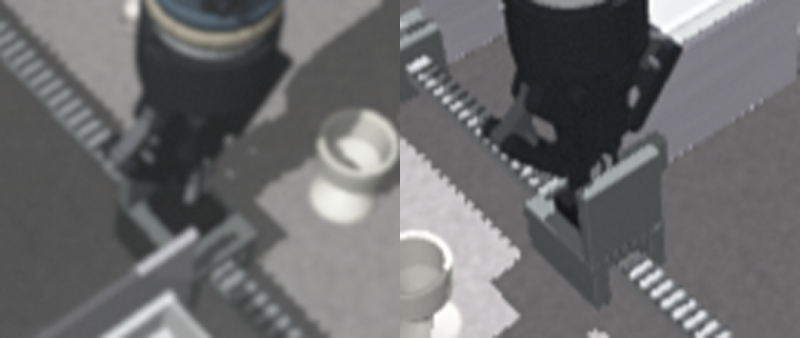

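The fingertips stand above the pad on the tray side of the wall. Next is the press.

```bash
python3 -m pendant '[[0.1,0,0.5,0,0],[0.1,0,0.8,0,0],[0.1,0,1.0,0,0],[0.1,0,1.2,0,0],[0.1,0,1.4,0,0],[0.1,0,1.6,0,0],[0.1,0,1.7,0,0],[0.1,0,1.7,0,0]]'
```

```text
time: 3.05
tool_pos: [0.5209, 0.0544, 0.0653]
tcp_rot: [1.0, -0.019, -0.001, 0.0]
force: [-1.3, 0.8, 8.0]
gripper_width: 0.0001
```

```bash
python3 -m pendant '[[0,0,0.2,0,0],[0,0,0.4,0,0],[0,0,0.5,0,0],[0,0,0.5,0,0],[0,0,0.5,0,0]]'
```

```text
time: 3.55
tool_pos: [0.5209, 0.0543, 0.0613]
tcp_rot: [1.0, -0.019, -0.001, 0.0]
force: [-1.9, 0.9, 8.9]
gripper_width: -0.0001
```

```bash
python3 -m pendant '[[0,0,0.2,0,0],[0,0,0.2,0,0],[0,0.5,0.2,0,0],[0,1,0.2,0,0],[0,1.5,0.2,0,0],[0,2,0.2,0,0],[0,2.5,0.2,0,0],[0,3,0.2,0,0],[0,3,0.2,0,0]]'
```

```text
time: 4.45
tool_pos: [0.5193, 0.0239, 0.061]
tcp_rot: [1.0, -0.019, -0.001, 0.001]
force: [-4.1, -1.5, 13.6]
gripper_width: 0.0001
```

```bash
python3 -m pendant '[[0,0.7,0,0,0],[0.02,1.4,0,0,0],[0.02,2.1,0,0,0],[0.03,2.8,0,0,0],[0.04,3.5,0,0,0],[0.05,4.2,0,0,0],[0.05,4.9,0,0,0],[0.05,5.6,0,0,0],[0.05,6,0,0,0],[0.05,6,0,0,0]]'
python3 - <<'E'
from h import *
snap('side','d3'); b=cv2.imread('pics/d3.png')[180:360,180:400]
cv2.imwrite('pics/crop3.png',cv2.resize(b,None,fx=3,fy=3,interpolation=cv2.INTER_CUBIC))
E
```

```text
time: 5.45
tool_pos: [0.5163, -0.0365, 0.0618]
tcp_rot: [1.0, -0.019, -0.002, 0.001]
force: [-3.5, -2.0, 8.8]
gripper_width: -0.0001
```

View pics/crop3.png

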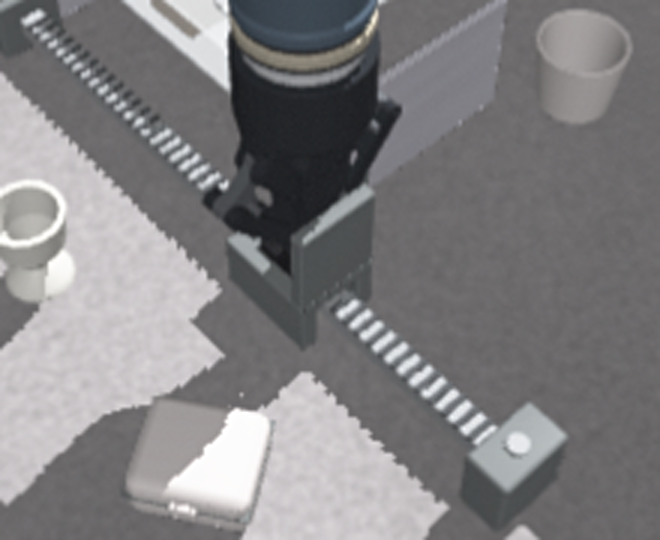

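The jaw is sliding with the hand, and nothing stands in its path. Next I'll push nearly to the end block with slightly more press.

```bash
python3 -m pendant '[[0,0.3,0.2,0,0],[0.02,1,0.2,0,0],[0.03,2,0.2,0,0],[0.04,3,0.2,0,0],[0.05,4,0.2,0,0],[0.07,5,0.22,0,0],[0.08,6,0.24,0,0],[0.1,7,0.26,0,0],[0.1,7.5,0.28,0,0],[0.1,7.5,0.28,0,0]]'
python3 -m pendant '[[0,0.5,0.1,0,0],[0,1,0.1,0,0],[0,1.5,0.1,0,0],[0,2,0.1,0,0],[0,2.5,0.1,0,0],[0,3,0.12,0,0],[0,3.5,0.12,0,0],[0,4,0.12,0,0],[0,4,0.12,0,0]]'
```

```text
time: 6.5
tool_pos: [0.5126, -0.112, 0.0609]
tcp_rot: [1.0, -0.019, -0.003, 0.001]
force: [-6.7, -1.5, 17.8]
gripper_width: 0.0002
time: 7.4
tool_pos: [0.5104, -0.1526, 0.061]
tcp_rot: [1.0, -0.019, -0.004, 0.001]
force: [-3.1, -0.8, 10.1]
gripper_width: -0.0001
```

```bash
python3 -m pendant '[[0,0.4,0.15,0,0],[0,0.8,0.15,0,0],[0,1.2,0.15,0,0],[0,1.5,0.15,0,0],[0,1.5,0.15,0,0]]'
```

```text
time: 7.9
tool_pos: [0.5096, -0.1644, 0.0609]
tcp_rot: [1.0, -0.021, -0.004, -0.002]
force: [1.5, 13.0, 13.4]
gripper_width: 0.0003
```

```bash
python3 -m pendant '[[0,0.2,0.1,0,0],[0,0.4,0.1,0,0],[0,0.5,0.1,0,0],[0,0.5,0.1,0,0]]'
python3 - <<'E'
from h import *
snap('side','d4'); b=cv2.imread('pics/d4.png')[220:370,250:400]
cv2.imwrite('pics/crop4.png',cv2.resize(b,None,fx=4,fy=4,interpolation=cv2.INTER_CUBIC))
E
```

```text
time: 8.3
tool_pos: [0.5096, -0.1644, 0.0611]
tcp_rot: [1.0, -0.023, -0.004, -0.006]
force: [4.7, 18.2, 11.4]
gripper_width: -0.0001
```

View pics/crop4.png

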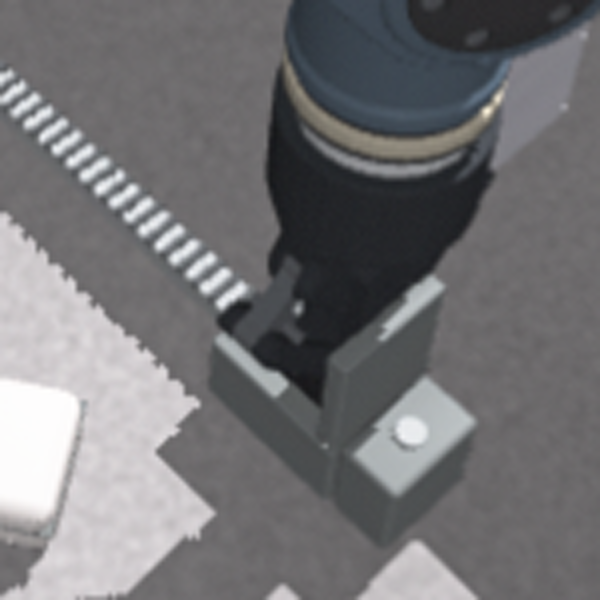

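The jaw's carriage meets the end block, and the force builds to 18 N with no further motion. I'll lift straight up while keeping a slight push.

```bash
python3 -m pendant '[[0,0.2,-0.4,0,0],[0,0.2,-0.8,0,0],[0,0.2,-1.3,0,0],[0,0,-2,0,0],[0,-0.3,-4,0,0],[0,-0.3,-7,0,0],[0,-0.3,-11,0,0],[0,-0.3,-15,0,0],[0,-0.3,-16,0,0],[0,-0.3,-16,0,0]]'
python3 - <<'E'
from h import *
print(bot.sense()['force'])
snap('side','d5');snap('scene','s5')
A=np.array([.506,-.203]);B=np.array([.5225,.277]); d=(B-A)/np.linalg.norm(B-A); e=np.array([d[1],-d[0]]); O=A+.225*d
for t,(u0,u1,v0,v1) in(('side0',(220,280,200,265)),('side0',(320,390,310,360)),('side0',(320,390,310,360)),('d5',(290,370,260,350)),('scene0',(280,350,185,260)),('s5',(220,300,110,200))):
    P=np.array([world(t,u,v)[0] for u in range(u0,u1) for v in range(v0,v1)])
    q=P[:,:2]-O; L=np.c_[q@e,q@d,P[:,2]]
    for nm,lo,hi in(('walltop',.106,.112),('pad',.054,.066)):
        m=L[(L[:,2]>lo)&(L[:,2]<hi)&(abs(L[:,0]-.005)<.014)]
        if len(m): print(t,nm,len(m),np.median(m,axis=0).round(4))
b=cv2.imread('pics/d5.png');c=cv2.imread('pics/s5.png')
cv2.imwrite('pics/fin.png',np.vstack([np.hstack([cv2.resize(x,(400,300),interpolation=cv2.INTER_AREA) for x in(c,b)]),np.hstack([cv2.resize(x,(400,300),interpolation=cv2.INTER_CUBIC) for x in(c[110:200,215:335],b[265:355,270:390])])]))
E
```

```text
time: 9.35
tool_pos: [0.5119, -0.1642, 0.2232]
tcp_rot: [1.0, -0.023, -0.002, -0.004]
force: [-0.1, 0.4, -0.1]
gripper_width: 0.0001
[-0.08161289  0.39628916 -0.06932653]
side0 walltop 66 [0.005  0.009  0.1082]
side0 pad 104 [0.0014 0.0399 0.0596]
side0 pad 1 [ 0.0023 -0.224   0.0545]
side0 pad 1 [ 0.0023 -0.224   0.0545]
d5 walltop 100 [ 0.0049 -0.2054  0.1078]
d5 pad 260 [ 0.0038 -0.173   0.0593]
scene0 walltop 77 [0.0042 0.0096 0.1094]
scene0 pad 307 [0.0048 0.0348 0.0604]
s5 walltop 55 [ 0.0052 -0.205   0.1093]
s5 pad 255 [ 0.0039 -0.1822  0.0603]
```

View pics/fin.png

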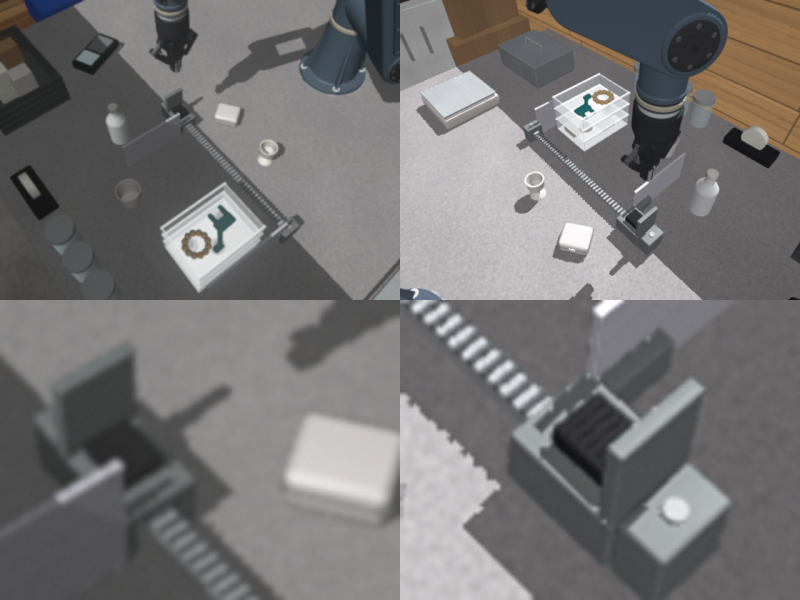

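The jaw sits against the end block, the pad is up at 0.060, the goods look undisturbed and the hand is clear. I'll hand it in.

```bash
python3 -c "
from plant import bot
print(bot.finish_job())"
```

```text
the job is handed in; nothing more can be done
None
```

The jaw is fully back against the end block, the release has sprung up, and I handed the job in at about 9.5 s; the interface gives no verdict. I pressed the pad down with closed fingertips and slid the jaw along the bar until it stopped hard (18 N, no further motion). Then I lifted the hand straight up.

**Jaw:** In the last depth check the wall's centre was at own y -205 mm, which matches fully back. That is about 214 mm of travel from where it began.

**Release:** The pad top read 59 to 60 mm above the shelf, so it is up.

**Hand:** It was about 15 cm above the pad, with contact force near zero.

**Other goods:** The trays and other goods looked unmoved in the final pictures. I judged that by eye and did not measure each one.

None of the checks I made failed. The pad's depth while pressed was only inferred from the force and the hand's height. Along the way I noticed small sideways forces, up to about 7 N, probably friction, and they had no visible effect.

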